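# Press one cork liner into a bottle cap with a hand-cranked press

## Robot

A 7-joint arm with a two-finger parallel gripper is mounted at the origin on the work surface. World frame = base frame: x ahead of the robot, y to its left, z up, the work surface at z = 0. Lengths are in m, angles in rad, forces in N, time in s.
With the tool pointing down it reaches from about 0.4 to 0.875 m from the base axis. Payload 4.4 kg.
Tool frame: the origin (TCP) lies on the centre line of the jaws, within the pads' length; the fingertips stand tip_extent ahead of it and the grasp point (between the pads) lies 11 mm behind it (tip_extent is the distance from the TCP to the fingertips, in m); x points along the fingers, y is the direction in which the jaws open and shut, and the axes are right-handed (so a half turn about x gives the same grasp; the last joint's range is limited). The gripper opens to 85 mm and grips with 20 to 120 N. Pads are 22 mm wide; open, the fingers measure 114 mm over their backs; the gripper's body (76 mm by 85 mm) begins 54 mm behind the grasp point. The pads swing forward as they close: fully open they stand 13 mm farther back than shut.
Start: joints at [-1.274, 0.628, 0.038, 1.517, -0.027, 0.996, -0.02], TCP at [0.231, 0.608, 0.239] pointing down, gripper open.
Joint ranges: [-3.06, 3.06], [-0.37, 2.12], [-1.25, 1.32], [0.18, 2.47], [-1.1, 4.24], [0.23, 1.98], [-2.94, 2.94]. Speed limits (rad/s): [2.57, 2.57, 3.14, 3.14, 3.14, 3.14, 3.14].

## Interface

Orientations are given as a rotation vector (axis times angle).
In Python, from plant import sense, capture, job_done, tip_extent gives the robot as it stands.
- The arm moves only by the shell command python3 -m inch 'ROWS' [FORCE]. ROWS is JSON, a list of rows, each a list of 3 entries, a list of its own where there are three numbers: the turn, a rotation vector about the world's x, y, z in rad, then the shift along the world's x, y, z in mm, then the closure, from -1 (fully open) to 1 (shut). In form: [[[wx, wy, wz], [dx, dy, dz], grip], ...]. A call has 1 to 12 rows; each row shifts and turns the pose as measured when the row begins; what a row does not reach is not made up. A row lasts 1/10 s, in which the tool goes at most 50 mm and 8.59 degrees, less where a joint would pass 70% of its speed; a pose out of reach is approached as far as the arm can. A call with a gripper value outside its range is refused whole. The fingers move at their own pace and stop on an object; FORCE is the grip in N (left out, the last holds). Time passes only in rows, so rows that do not move let the fingers close. It gives the time, the measured TCP pose, the force and the opening at its end, in the units of the state.
- sense(): the state, without advancing time (a new reading comes with each control period).
- capture(name): name is "side" or "top"; returns a dict with "image" (420x560x3 uint8, red, green, blue), "depth" (420x560 float32, m along the optical axis (not along the pixel's ray), 0 where there is no reading), "fx", "fy", "cx", "cy" (pixels), "R" (3x3) and "t" (3): a world point X has camera coordinates R X + t. Camera axes: x right, y down, z forward; pixel columns grow to the right and rows downward; lengths in m; the calibration is good to about 2 mm. A picture is of the moment at which its call begins.
- job_done(): hands the job in, once; it reports no verdict.
The state is a dict: "time_s": time; "qpos": joint angles; "joint_vel": joint speeds; "tau": joint torques, N m; "tcp_pos": TCP position; "orientation": TCP orientation; "ft_force": force on the tool from outside, world axes, zero at the start; "torque": the same for the moment, N m; "opening": finger opening in m.
Only numpy, scipy, OpenCV 4.12 (cv2) and the standard library are available. Lean on these libraries where they do the work, as an engineer would, in place of code of your own. Each camera call takes 0.05 s, during which the arm holds its last target.

## Task

Line one bottle cap on the bench press: first push the yellow hinged lid fully shut so that it snaps past its catch and stays down, then turn the green flywheel by its black crank exactly one full turn clockwise (seen from above), without running past it, stopping with the white mark back at the red pointer so that the cork liner is pressed into the cap. Let go and leave the lid shut, the wheel at its mark and the other things on the bench where they are.

Things in the scene. Friction and masses are not known exactly. Their poses are not given: they have to be found in the camera images.
- lid_hinge (a point): Fixed point on the bolted-down press, mid-width of the lid's hinge line, 81 mm above the bench. Its x axis points from the front of the press to its back, y to the press's left (from lid to flywheel, along the hinge line), z up. Below the lid is a grey housing 110 x 110 mm, 75 mm high, centred 60 mm in front (-x) of this point. Press base: 190 x 350 x 12 mm.
- lid_edge (a point): Point to press on the lid's outer (upper) face: mid-width, 110 mm from the hinge line, 17 mm in from the front edge. x points in the lid towards the hinge, z out of the face. The lid is a yellow frame with a clear window, 112 mm wide, 8 mm thick, hinge line at mid thickness, a steel lip hanging 20 mm below its front edge. Shut, its upper face is 85 mm above the bench.
- lid (a joint): Lid angle, rad: 0 shut and latched, grows as the front edge rises (0.6 to 0.95 at the start, 1.2 most). Not latched, a light spring lifts it to about 0.5. Below about 0.1 rad it rides over a sprung ball catch, which takes about 6 to 9 N down at lid_edge; then it snaps to 0 and stays.
- wheel_axis (a point): Fixed point on the flywheel's vertical axis, 131 mm above the bench (mid height of the crank handle). In the axes of lid_hinge, which are also its own, it lies 60 mm in front (-x) and 170 mm left (+y) of lid_hinge. The green flywheel is 156 mm across, its top 107 mm above the bench. A fixed red pointer stands at its rim on the +y side.
- crank_mid (a point): Middle of the black crank handle: upright, round, 24 mm across, 50 mm tall (107 to 157 mm above the bench), on the flywheel 55 mm from its axis, on the radius of the white rim mark. It spins freely on its own pin, so it can be led round in a circle with a fixed gripper orientation.
- wheel (a joint): Flywheel angle, rad, grows clockwise seen from above. 0: white mark at the red pointer (crank on the +y side of the axis); 6.283: one full turn later. Starts within 0.1 of 0. About 2 N at the crank turns it; friction holds it where it is left; it has no stop at the full turn. It lifts and lowers the punch under the lid by 20 mm, highest at half a turn.
- liner (a joint): How far the cork liner has been pressed into the brass cap on the punch inside the housing, m: 0 proud, 0.006 at the bottom. At half a turn the pad under the shut lid presses it in by about 0.005 and it stays there.
- bottle_a: Bystander: amber capped bottle 62 mm across, 200 mm tall, origin under its centre.
- bottle_b: Bystander: amber capped bottle 62 mm across, 200 mm tall, origin under its centre.
- mug: Bystander: red plastic mug 80 mm across, 85 mm tall, origin under its centre.
- liner_tub: Bystander: blue round tub of cork liners, 100 mm across, 45 mm tall, origin under its centre.
- cap_tray: Bystander: grey tray of brass caps, 110 x 160 x 35 mm, origin under its centre.
- spanner: Bystander: steel spanner 170 mm long lying flat.
- knife: Bystander: green knife with its blade in, 130 x 22 x 14 mm, lying flat.

How it is judged:
On the way, in this order (a step that is already met when the one before it is completed fails the run):
1. the lid is shut and latched, the wheel not yet turned (value of joint lid below 0.04 rad and value of joint wheel below 0.4 rad), for 0.2 s.
2. half a turn of the wheel with the lid shut (value of joint wheel above 3 rad and value of joint lid below 0.05 rad).
At the end, for the whole second after the job is handed in: The wheel is at rest one full turn on, its mark within 0.15 rad (about 9 degrees) of the pointer, the lid is shut (within 0.04 rad) and the liner is pressed at least 3.5 mm into the cap (value of joint wheel between 6.133 and 6.433 rad and value of joint lid below 0.04 rad and value of joint liner above 0.0035 m and velocity of joint wheel between -0.05 and 0.05 rad/s); the robot touches nothing.
It fails at once if the wheel is turned (more than 0.4 rad) while the lid is open (value of joint lid above 0.12 rad and value of joint wheel above 0.4 rad).
It fails at once if the wheel is turned backwards from its start (beyond -0.4 rad) (value of joint wheel below -0.4 rad).
It fails at once if the wheel runs more than 0.35 rad past the full turn (value of joint wheel above 6.633 rad).
It fails at once if a bystander is moved by more than 40 mm or a bottle tips over (distance of any of bottle_a, bottle_b, mug, liner_tub, cap_tray, spanner, knife from where it was at the start of the episode above 0.04 m or angle between any of bottle_a, bottle_b's own z axis and vertical above 0.4 rad).
It also fails if it takes over 72 s, if anything falls off the work surface, if the arm or the gripper's body presses on something with over 40 N, if the wrist force passes 120 N, or if a joint passes its speed limit or range.

## Working session

There is one attempt and no reset: what is moved stays moved. The work goes in short steps, Python scripts to look and compute and a shell command to move; the robot and the scene stay as the last step left them, time stands still between calls to the robot, and variables do not carry over. Pictures are saved under pics/ and viewed, and the job is handed in when it is done.

```bash
ls; mkdir -p pics
python3 - <<'E'
from plant import sense,capture,tip_extent
import cv2,numpy as np
print(tip_extent); print(sense())
for n in("side","top"):
    c=capture(n); cv2.imwrite(f"pics/{n}0.png",c["image"][:,:,::-1]); np.savez(f"pics/{n}0.npz",**c)
    print(n,c["fx"],c["cx"],c["cy"],c["R"],c["t"])
E
```

```text
pics
0.008
{'time_s': 0.0, 'qpos': array([-1.27382275,  0.62931383,  0.03846214,  1.51838045, -0.02702557,
        0.9962801 , -0.02001581]), 'joint_vel': array([ 0.00103162,  0.00259104, -0.00112277, -0.00026107,  0.00057491,
        0.00048183, -0.00097538]), 'tau': array([-2.03606595e-05, -5.63393354e+01,  1.22644342e+00, -1.93453234e+01,
        1.10759438e-02,  1.03139048e-02, -4.59524557e-06]), 'tcp_pos': array([0.23042594, 0.60713631, 0.23840637]), 'orientation': array([ 0.28323997,  1.55230839, -0.28613572]), 'ft_force': array([-0.36290734,  0.0490373 , -0.59137155]), 'torque': array([-0.05091762,  0.00189682,  0.00876748]), 'opening': 0.08532816825568036}
side 523.6521716215043 275.46093155704096 202.56568038758044 [[ 0.88347444 -0.46847723  0.00141415]
 [-0.32189578 -0.60923249 -0.72471986]
 [ 0.3403763   0.63981627 -0.68904217]] [-0.4634138   0.25279919  1.48122856]
top 408.25479751639296 278.0253958725841 210.10820849036736 [[ 0.02221571 -0.99971935 -0.00822671]
 [-0.99905522 -0.02189201 -0.03754206]
 [ 0.03735143  0.00905296 -0.99926118]] [0.00537384 0.50393026 1.11096658]
```

View pics/side0.png

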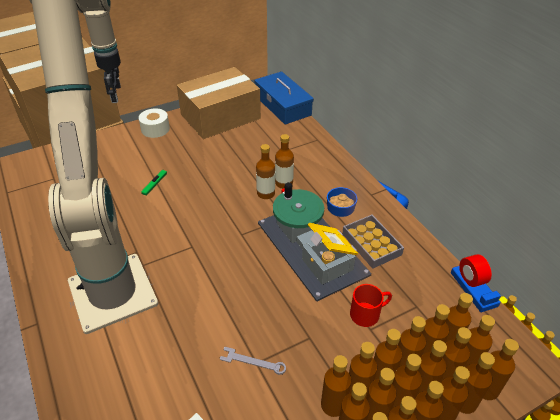

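View pics/top0.png

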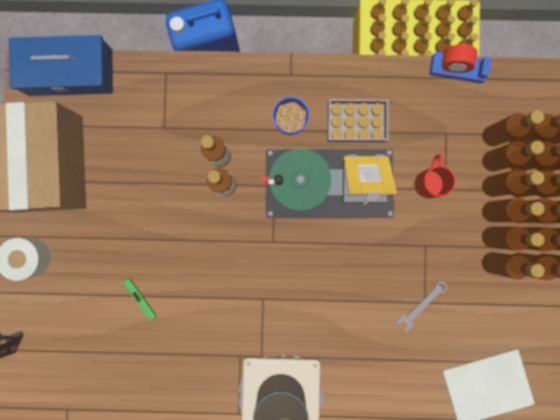

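The side view shows the press mid-image, with the wheel at (298,208), crank at (288,190), and the raised yellow lid at (335,238). The top view shows the wheel at (300,180), the crank at (279,180), and the lid at (370,175) opening toward the robot. Two bottles stand left of the pointer at (220,182) and (215,148).

```bash
cat > h.py <<'E'
import numpy as np,cv2
def load(n): return dict(np.load(f"pics/{n}.npz"))
def ray(c,u,v):
    R,t=c["R"],c["t"]; d=R.T@np.array([(u-c["cx"])/c["fx"],(v-c["cy"])/c["fy"],1.]); return -R.T@t,d
def onz(c,u,v,z):
    o,d=ray(c,u,v); return o+d*(z-o[2])/d[2]
def pts(c,m):
    v,u=np.nonzero(m&(c["depth"]>0)); d=c["depth"][v,u]
    P=np.stack([(u-c["cx"])/c["fx"]*d,(v-c["cy"])/c["fy"]*d,d],1); return (P-c["t"])@c["R"]
def hsv(c): return cv2.cvtColor(c["image"],cv2.COLOR_RGB2HSV)
def mask(c,lo,hi,box=None):
    m=cv2.inRange(hsv(c),lo,hi)>0
    if box:
        b=np.zeros_like(m); b[box[1]:box[3],box[0]:box[2]]=1; m&=b
    return m
def tri(a,pa,b,pb):
    o1,d1=ray(a,*pa);o2,d2=ray(b,*pb); A=np.stack([d1,-d2],1); s=np.linalg.lstsq(A,o2-o1,rcond=None)[0]
    p,q=o1+d1*s[0],o2+d2*s[1]; return (p+q)/2,np.linalg.norm(p-q)
E
python3 - <<'E'
from h import *
np.set_printoptions(precision=4,suppress=True)
S,T=load("side0"),load("top0")
for n,c,box in(("side",S,(255,170,345,250)),("top",T,(255,140,345,220))):
    m=mask(c,(65,60,40),(95,255,255),box)
    P=pts(c,m); print(n,m.sum(),"z pct",np.percentile(P[:,2],[5,25,50,75,95]))
    g=P[abs(P[:,2]-.107)<.008]; print(" top disc med",g.mean(0),g.min(0),g.max(0), cv2.minEnclosingCircle((g[:,:2]*1000).astype(np.float32)))
    mm=mask(c,(0,0,0),(180,255,45),box); P=pts(c,mm); k=P[(P[:,2]>.11)&(P[:,2]<.18)]; print(" crank",len(k),k.mean(0) if len(k) else 0, k.min(0),k.max(0))
    y=mask(c,(20,150,100),(32,255,255),(300,150,400,260)); P=pts(c,y); print(" lid",len(P),P.mean(0),P.min(0),P.max(0))
# base plate in top
m=np.zeros(T["depth"].shape,bool); m[140:230,255:405]=1
P=pts(T,m); b=P[(P[:,2]>.006)&(P[:,2]<.02)]; r=cv2.minAreaRect((b[:,:2]*1000).astype(np.float32)); print("base",r,cv2.boxPoints(r))
E
python3 - <<'E'
import cv2
for n,b in(("side0",(220,120,420,330)),("top0",(180,80,460,230))):
    i=cv2.imread(f"pics/{n}.png")[b[1]:b[3],b[0]:b[2]]
    f=2.8; cv2.imwrite(f"pics/{n}z.png",cv2.resize(i,None,fx=f,fy=f,interpolation=cv2.INTER_CUBIC))
E
```

```text
side 1468 z pct [0.0982 0.1018 0.1041 0.1064 0.1095]
 top disc med [ 0.5792 -0.0435  0.1046] [ 0.5026 -0.1175  0.099 ] [0.6571 0.0373 0.1136] ((579.1566772460938, -37.868080139160156), 80.85977172851562)
 crank 96 [0.5726 0.01   0.1394] [0.5637 0.0018 0.1106] [0.587  0.0254 0.1606]
 lid 1249 [ 0.6793 -0.2047  0.0696] [ 0.5276 -0.2671 -0.0056] [ 0.8041 -0.0705  0.1633]
top 2750 z pct [0.1014 0.1036 0.1054 0.1075 0.1104]
 top disc med [ 0.5789 -0.0403  0.1056] [ 0.5036 -0.1127  0.099 ] [0.6536 0.0378 0.1142] ((578.3593139648438, -38.28328323364258), 77.35789489746094)Traceback (most recent call last):
  File "<stdin>", line 8, in <module>
    return umr_minimum(a, axis, None, out, keepdims, initial, where)
ValueError: zero-size array to reduction operation minimum which has no identity
```

View pics/side0z.png

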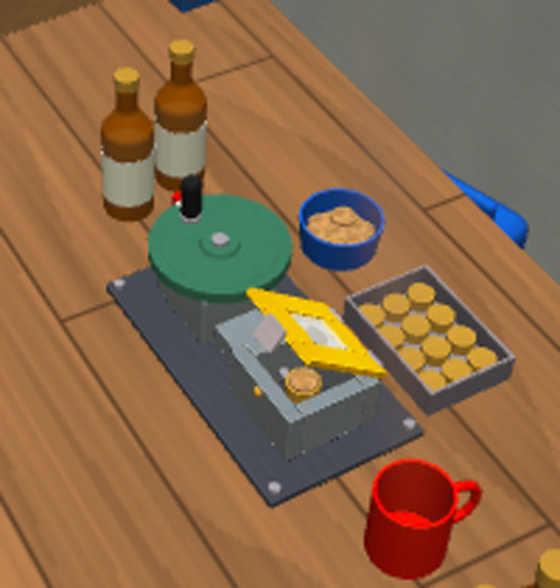

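View pics/top0z.png

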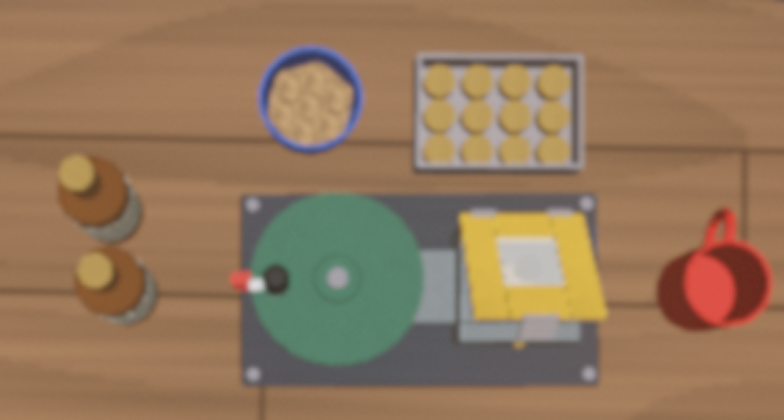

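The crops show the crank and white mark at the red pointer, with the bottles about 10 cm beyond it. The lid is hinged on the far side, with its front edge raised toward the robot.

Run:
```python
from h import *
np.set_printoptions(precision=4,suppress=True)
S,T=load("side0"),load("top0")
m=np.zeros(T["depth"].shape,bool); m[140:230,255:405]=1
P=pts(T,m); b=P[(P[:,2]>.004)&(P[:,2]<.02)&(P[:,0]>.46)]; r=cv2.minAreaRect((b[:,:2]*1000).astype(np.float32)); print("base",r)
# plate corners by bolts (zoom coords/2.8+offset), bolt tops ~12-15mm
for u,v in((253,204),(587,203),(589,373),(253,374)): print("bolt",onz(T,180+u/2.8,80+v/2.8,.013))
# crank in top
mm=mask(T,(0,0,0),(180,255,70),(270,170,287,190)); v,u=np.nonzero(mm); print("crank top px",len(u),u.mean(),v.mean()); 
P=pts(T,mm);print(np.percentile(P,[10,50,90],axis=0))
ctT=(180+277/2.8,80+278/2.8); ctS=(220+191/2.8,120+181/2.8)
print("crank tri",tri(T,ctT,S,ctS), onz(T,*ctT,.157))
hT=(180+338/2.8,80+277/2.8); hS=(220+220/2.8,120+239/2.8); print("hub tri",tri(T,hT,S,hS))
for n,a,s in(("lid front left",(475,318),(305,362)),("lid front right",(606,317),(384,374))): pass
# lid plane via depth
y=mask(T,(20,150,100),(32,255,255),(335,150,400,200)); P=pts(T,y); P=P[P[:,2]>.06]
print("lid",P.min(0),P.max(0)); c=P.mean(0); n=np.linalg.svd(P-c)[2][2]; n*=np.sign(n[2]); print("normal",n,"angle",np.arctan2(np.hypot(n[0],n[1]),n[2]))
# zoomed lid corners
for nm,pt in(("bl",(460,213)),("br",(582,212)),("fr",(606,317)),("fl",(475,318))):
    u,v=180+pt[0]/2.8,80+pt[1]/2.8; z=T["depth"][int(v)-1:int(v)+2,int(u)-1:int(u)+2].min(); o,d=ray(T,u,v); print(nm,o+d*z)
for nm,pt,ps in(("fl",(475,318),(306,360)),("fr",(606,317),(384,374)),("bl",(460,213),(248,291))): print(nm,tri(T,(180+pt[0]/2.8,80+pt[1]/2.8),S,(220+ps[0]/2.8,120+ps[1]/2.8)))
# bottles caps
for nm,pt,ps in(("botA",(95,270),(127,76)),("botB",(77,173),(181,48))): print(nm,tri(T,(180+pt[0]/2.8,80+pt[1]/2.8),S,(220+ps[0]/2.8,120+ps[1]/2.8)))
from plant import sense
from scipy.spatial.transform import Rotation as Ro
print(Ro.from_rotvec(sense()["orientation"]).as_matrix())
```

```text
base ((579.6619873046875, -123.96231079101562), (243.5218505859375, 411.9489440917969), 1.1947780847549438)
bolt [0.6607 0.041  0.013 ]
bolt [ 0.6684 -0.2863  0.013 ]
bolt [ 0.5018 -0.2902  0.013 ]
bolt [0.4936 0.0372 0.013 ]
crank top px 23 278.4782608695652 181.04347826086956
[[0.5632 0.0097 0.153 ]
 [0.566  0.0144 0.1561]
 [0.575  0.0215 0.1591]]
crank tri (array([0.5734, 0.014 , 0.1566]), np.float64(0.0031667531764554327)) [0.5719 0.0146 0.157 ]
hub tri (array([ 0.5803, -0.04  ,  0.1128]), np.float64(0.00284551496787225))
lid [ 0.5429 -0.2636  0.0848] [ 0.6433 -0.1515  0.1628]
normal [0.6028 0.0141 0.7977] angle 0.647255696912143
bl [0.4618 0.0063 1.1291]
br [ 0.6584 -0.2799  0.0192]
fr [ 0.5442 -0.2645  0.1618]
fl [ 0.5412 -0.1544  0.1583]
fl (array([ 0.5732, -0.1834,  0.0606]), np.float64(0.053880241423824325))
fr (array([ 0.5774, -0.2887,  0.1409]), np.float64(0.07119797896621695))
bl (array([ 0.6029, -0.1326,  0.1189]), np.float64(0.07280821018781082))
botA (array([0.5724, 0.1627, 0.1978]), np.float64(0.003797305955638641))
botB (array([0.6516, 0.18  , 0.1979]), np.float64(0.002623919141350063))
[[-0.0006  0.3548  0.9349]
 [-0.0016  0.9349 -0.3548]
 [-1.     -0.0017  0.    ]]
```

Press yaw ≈ 0.023 rad, wheel axis ≈ (0.579, −0.0395), hinge ≈ (0.644, −0.209), lid angle ≈ 0.65. The crank top at 157 mm and the lid sizes agree with the text. I'll move over to the lid with the gripper closed.

```bash
python3 -m inch '[[[0,0,0],[0,0,45],1],[[0,0,0],[18,-44,0],1],[[0,0,0],[18,-44,0],1],[[0,0,0],[18,-44,0],1],[[0,0,0],[18,-44,0],1],[[0,0,0],[18,-44,0],1],[[0,0,0],[18,-44,0],1],[[0,0,0],[18,-44,0],1],[[0,0,0],[18,-44,0],1],[[0,0,0],[18,-44,0],1],[[0,0,0],[18,-44,0],1],[[0,0,0],[18,-44,0],1]]' 20
```

```text
time_s: 1.3
tcp_pos: [0.4256, 0.1116, 0.281]
orientation: [0.272, 1.557, -0.274]
ft_force: [1.5, 0.5, -0.4]
opening: -0.0
```

```bash
python3 -m inch '[[[0,0,0],[17,-41,0],1],[[0,0,0],[17,-41,0],1],[[0,0,0],[17,-41,0],1],[[0,0,0],[17,-41,0],1],[[0,0,0],[17,-41,0],1],[[0,0,0],[17,-41,0],1],[[0,0,0],[17,-41,-10],1],[[0,0,0],[17,-37,-30],1],[[0,0,0],[0,0,-30],1],[[0,0,0],[0,0,0],1]]' 20
```

```text
time_s: 2.3
tcp_pos: [0.5634, -0.2343, 0.2086]
orientation: [0.276, 1.555, -0.284]
ft_force: [0.4, 0.5, -0.8]
opening: 0.0002
```

```bash
python3 -m inch '[[[0,0,0],[-4,12,0],1],[[0,0,0],[0,11,-10],1],[[0,0,0],[0,0,-20],1],[[0,0,0],[0,0,-10],1],[[0,0,0],[0,0,-5],1],[[0,0,0],[0,0,-5],1]]' 20
python3 - <<'E'
from plant import *
import cv2
for n,b in(("side",(220,120,420,330)),("top",(180,80,460,230))):
    i=capture(n)["image"][b[1]:b[3],b[0]:b[2],::-1]
    cv2.imwrite(f"pics/{n}1.png",cv2.resize(i,None,fx=2.8,fy=2.8,interpolation=cv2.INTER_CUBIC))
E
```

```text
time_s: 2.9
tcp_pos: [0.562, -0.2021, 0.1623]
orientation: [0.272, 1.549, -0.275]
ft_force: [0.1, -0.0, 1.6]
opening: 0.0003
```

View pics/side1.png

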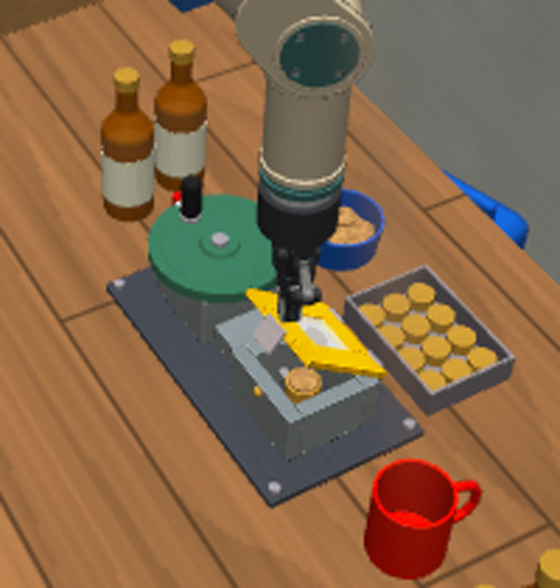

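The fingertip is at (288,315), right at the lid's raised front bar. I'll push down along the arc, shifting 8 mm in −y.

```bash
python3 -m inch '[[[0,0,0],[-4,-4,-6],1],[[0,0,0],[-4,-4,-7],1],[[0,0,0],[-4,0,-7],1],[[0,0,0],[-4,0,-8],1],[[0,0,0],[-3,0,-8],1],[[0,0,0],[-3,0,-8],1]]' 20
```

```text
time_s: 3.6
tcp_pos: [0.5405, -0.2124, 0.1171]
orientation: [0.273, 1.542, -0.277]
ft_force: [0.8, -1.2, 0.8]
opening: 0.0001
```

```bash
python3 -m inch '[[[0,0,0],[-2,0,-7],1],[[0,0,0],[-2,0,-6],1],[[0,0,0],[-1,0,-5],1],[[0,0,0],[0,0,-4],1],[[0,0,0],[0,0,-3],1]]' 20
```

```text
time_s: 4.1
tcp_pos: [0.5357, -0.2126, 0.0904]
orientation: [0.272, 1.54, -0.276]
ft_force: [0.4, 0.4, 4.9]
opening: -0.0002
```

```bash
python3 -m inch '[[[0,0,0],[0,0,-3],1],[[0,0,0],[0,0,-3],1]]' 20
python3 -m inch '[[[0,0,0],[0,0,10],1],[[0,0,0],[0,0,40],1],[[0,0,0],[0,10,40],1],[[0,0,0],[0,0,0],1]]' 20
python3 - <<'E'
from plant import *
from h import *
for n,b in(("side",(220,120,420,330)),("top",(180,80,460,230))):
    c=capture(n); np.savez(f"pics/{n}2.npz",**c)
    i=c["image"][b[1]:b[3],b[0]:b[2],::-1]
    cv2.imwrite(f"pics/{n}2.png",cv2.resize(i,None,fx=2.8,fy=2.8,interpolation=cv2.INTER_CUBIC))
    y=mask(c,(20,150,100),(32,255,255),(335,150,400,205) if n=="top" else (310,215,365,275)); P=pts(c,y);P=P[(P[:,2]>.06)&(P[:,2]<.17)]; print(n,P.min(0),P.max(0),np.percentile(P[:,2],[5,50,95]))
E
```

```text
time_s: 4.3
tcp_pos: [0.5357, -0.2126, 0.0848]
orientation: [0.273, 1.54, -0.276]
ft_force: [-1.0, 0.7, 10.6]
opening: 0.0001
time_s: 4.7
tcp_pos: [0.5332, -0.2026, 0.1763]
orientation: [0.274, 1.546, -0.278]
ft_force: [1.6, -0.1, 0.1]
opening: -0.0001
side [ 0.52149204 -0.26788283  0.06045171] [ 0.64817704 -0.14713401  0.09163899] [0.08016672 0.08490493 0.08875249]
top [ 0.52014275 -0.26103652  0.06204819] [ 0.64280112 -0.1526516   0.09162378] [0.08106158 0.08597236 0.08918981]
```

View pics/side2.png

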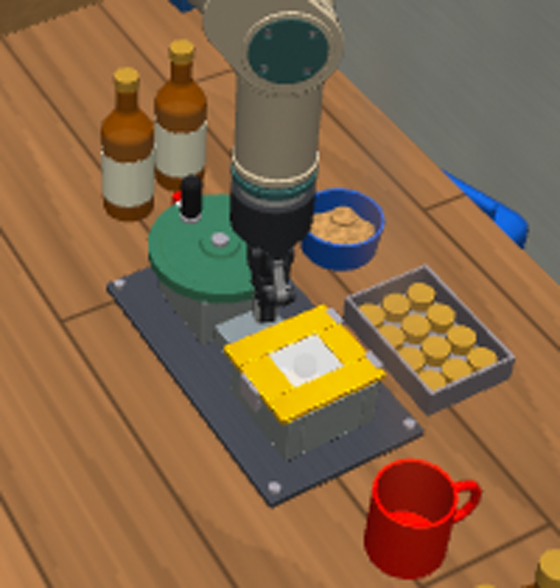

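The lid is flat at z≈85 mm in both views and stays down after release. Next I'll go over the crank with the gripper open.

```bash
python3 - <<'E'
from h import *
for n in("side2","top2"):
    c=load(n); y=mask(c,(20,150,100),(32,255,255),(335,150,400,205) if n=="top2" else (300,225,365,275)); P=pts(c,y);P=P[(P[:,2]>.075)&(P[:,2]<.1)]
    A=np.c_[P,np.ones(len(P))][:,[0,1,3]]; print(n,len(P),np.linalg.lstsq(A,P[:,2],rcond=None)[0])
E
python3 -m inch '[[[0,0,0],[0,0,50],-1],[[0,0,0],[5,20,40],-1],[[0,0,0],[8,42,0],-1],[[0,0,0],[8,42,0],-1],[[0,0,0],[8,42,0],-1],[[0,0,0],[8,42,0],-1],[[0,0,0],[0,15,0],-1],[[0,0,0],[0,0,0],-1]]' 20
```

```text
side2 1037 [ 0.00250934 -0.00071878  0.08307882]
top2 894 [-0.00116506 -0.00056593  0.08668702]
time_s: 5.6
tcp_pos: [0.5588, 0.0039, 0.2529]
orientation: [0.279, 1.575, -0.29]
ft_force: [0.0, -0.0, -0.4]
opening: 0.0852
```

```bash
python3 -m inch '[[[0,0,0],[10,7,0],-1],[[0,0,0],[4,3,0],-1],[[0,0,0],[0,0,-10],-1],[[0,0,0],[0,0,-30],-1],[[0,0,0],[0,0,-10],-1],[[0,0,0],[0,0,0],-1]]' 20
python3 - <<'E'
from plant import *
from h import *
for n,b in(("side",(220,120,420,330)),("top",(180,80,460,230))):
    c=capture(n); np.savez(f"pics/{n}3.npz",**c)
    i=c["image"][b[1]:b[3],b[0]:b[2],::-1]
    cv2.imwrite(f"pics/{n}3.png",cv2.resize(i,None,fx=2.8,fy=2.8,interpolation=cv2.INTER_CUBIC))
E
```

```text
time_s: 6.2
tcp_pos: [0.5731, 0.0052, 0.1985]
orientation: [0.284, 1.577, -0.303]
ft_force: [-0.2, 0.5, -0.8]
opening: 0.0853
```

View pics/side3.png

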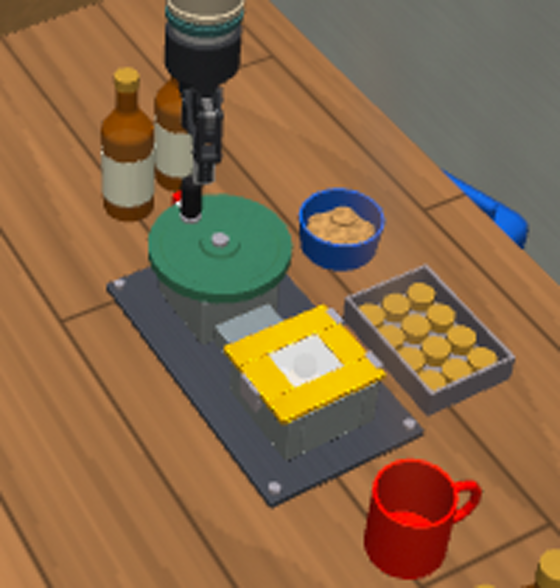

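The fingers are above the crank (190,190), just short in y. I'll shift 9 mm in y, descend and close.

```bash
python3 -m inch '[[[0,0,0],[0,6,0],-1],[[0,0,0],[0,4,0],-1],[[0,0,0],[0,0,0],-1]]' 20; python3 -c "
from plant import sense
from scipy.spatial.transform import Rotation as R
s=sense();print(s['tcp_pos'],R.from_rotvec(s['orientation']).as_matrix().round(3))"
```

```text
time_s: 6.6
tcp_pos: [0.5754, 0.0161, 0.2023]
orientation: [0.285, 1.57, -0.302]
ft_force: [0.5, 0.1, 0.0]
opening: 0.0853
[0.5753692  0.01611306 0.20233949] [[-0.021  0.364  0.931]
 [-0.007  0.931 -0.364]
 [-1.    -0.014 -0.017]]
```

```bash
python3 -m inch '[[[0,0,0],[-2,-2,-15],-1],[[0,0,0],[0,0,-20],-1],[[0,0,0],[0,0,-20],-1],[[0,0,0],[0,0,-15],-1],[[0,0,0],[0,0,-5],-1],[[0,0,0],[0,0,0],-1]]' 20
```

```text
time_s: 7.2
tcp_pos: [0.5765, 0.0162, 0.1293]
orientation: [0.284, 1.561, -0.296]
ft_force: [-0.5, -0.6, 0.1]
opening: 0.0854
```

```bash
python3 -m inch '[[[0,0,0],[-3,-2,0],-1],[[0,0,0],[0,0,0],-0.2],[[0,0,0],[0,0,0],0.2],[[0,0,0],[0,0,0],0.5],[[0,0,0],[0,0,0],1],[[0,0,0],[0,0,0],1],[[0,0,0],[0,0,0],1]]' 25
```

```text
time_s: 7.9
tcp_pos: [0.5763, 0.0165, 0.1332]
orientation: [0.287, 1.554, -0.291]
ft_force: [-0.3, -1.4, -1.8]
opening: 0.0232
```

The grip is good (opening 23 mm against a 24 mm handle). I'll start leading it clockwise gently.

```bash
python3 -m inch '[[[0,0,0],[7,0,0],1],[[0,0,0],[7,-1,0],1],[[0,0,0],[6,-2,0],1],[[0,0,0],[6,-3,0],1],[[0,0,0],[6,-3,0],1],[[0,0,0],[5,-4,0],1]]' 25
```

```text
time_s: 8.5
tcp_pos: [0.6148, 0.0082, 0.1331]
orientation: [0.288, 1.559, -0.284]
ft_force: [-0.2, 4.2, 0.9]
opening: 0.0231
```

```bash
cat > nx.py <<'E'
import sys,numpy as np
from plant import sense
cx,cy,n,st=map(float,sys.argv[1:5]); s=sense(); d=(s["tcp_pos"][:2]-[cx,cy])*1000
a=np.arctan2(d[0],d[1]); print("a",a,"r",np.hypot(*d),s["tcp_pos"].round(4),"F",s["ft_force"].round(1))
p=d
for k in range(int(n)):
    q=55*np.array([np.sin(a+st*(k+1)),np.cos(a+st*(k+1))]); print((q-p).round(1).tolist(),end=" "); p=q
print()
E
python3 nx.py .582 -.0375 12 .12
```

```text
a 0.6224544470749945 r 56.250086166300704 [0.6148 0.0082 0.1331] F [-0.2  4.2  0.9]
[4.4, -5.2] [4.6, -4.7] [4.0, -5.3] [3.3, -5.7] [2.6, -6.1] [1.9, -6.3] [1.1, -6.5] [0.3, -6.6] [-0.5, -6.6] [-1.3, -6.5] [-2.0, -6.3] [-2.8, -6.0]
```

```bash
python3 -m inch '[[[0,0,0],[4,-5,0],1],[[0,0,0],[4,-5,0],1],[[0,0,0],[4,-5,0],1],[[0,0,0],[3,-6,0],1],[[0,0,0],[2,-6,0],1],[[0,0,0],[1,-6,0],1],[[0,0,0],[0,-6,0],1],[[0,0,0],[0,-7,0],1]]' 25; python3 nx.py .582 -.0375 12 .12
```

```text
time_s: 9.3
tcp_pos: [0.6398, -0.0414, 0.1332]
orientation: [0.289, 1.55, -0.282]
ft_force: [0.6, 2.7, 1.0]
opening: 0.0232
a 1.637839202771907 r 57.91465811359447 [ 0.6398 -0.0414  0.1332] F [0.6 2.7 1. ]
[-3.7, -6.3] [-1.6, -6.4] [-2.4, -6.2] [-3.1, -5.8] [-3.8, -5.4] [-4.4, -4.9] [-4.9, -4.4] [-5.4, -3.7] [-5.8, -3.1] [-6.2, -2.3] [-6.4, -1.6] [-6.5, -0.8]
```

```bash
python3 -m inch '[[[0,0,0],[-1,-6,0],1],[[0,0,0],[-2,-6,0],1],[[0,0,0],[-3,-6,0],1],[[0,0,0],[-3,-6,0],1],[[0,0,0],[-4,-5,0],1],[[0,0,0],[-4,-5,0],1],[[0,0,0],[-5,-4,0],1],[[0,0,0],[-5,-4,0],1]]' 25; python3 nx.py .5848 -.0378 12 .12
```

```text
time_s: 10.1
tcp_pos: [0.6093, -0.0873, 0.1332]
orientation: [0.29, 1.552, -0.283]
ft_force: [-0.3, 6.0, 0.6]
opening: 0.0231
a 2.6819223348146504 r 55.26492187510263 [ 0.6093 -0.0873  0.1332] F [-0.3  6.   0.6]
[-6.2, -2.3] [-6.3, -1.8] [-6.5, -1.0] [-6.6, -0.3] [-6.6, 0.5] [-6.5, 1.3] [-6.3, 2.1] [-6.0, 2.8] [-5.6, 3.5] [-5.1, 4.1] [-4.6, 4.7] [-4.0, 5.2]
```

```bash
python3 -m inch '[[[0,0,0],[-6,-2,0],1],[[0,0,0],[-6,-2,0],1],[[0,0,0],[-6,-1,0],1],[[0,0,0],[-7,0,0],1],[[0,0,0],[-7,0,0],1],[[0,0,0],[-6,1,0],1],[[0,0,0],[-6,2,0],1]]' 25; python3 nx.py .5848 -.0378 12 .12
python3 - <<'E'
from plant import *
from h import *
c=capture("side"); b=(220,120,420,330)
i=c["image"][b[1]:b[3],b[0]:b[2],::-1]
cv2.imwrite(f"pics/side4.png",cv2.resize(i,None,fx=2.8,fy=2.8,interpolation=cv2.INTER_CUBIC))
E
```

```text
time_s: 10.8
tcp_pos: [0.5636, -0.0888, 0.1332]
orientation: [0.29, 1.548, -0.281]
ft_force: [5.0, 4.1, -4.0]
opening: 0.0234
a -2.7482834396377416 r 55.19493837749299 [ 0.5636 -0.0888  0.1332] F [ 5.   4.1 -4. ]
[-5.9, 3.1] [-5.5, 3.6] [-5.1, 4.2] [-4.5, 4.8] [-3.9, 5.3] [-3.3, 5.7] [-2.6, 6.1] [-1.8, 6.3] [-1.0, 6.5] [-0.2, 6.6] [0.5, 6.6] [1.3, 6.5]
```

View pics/side4.png

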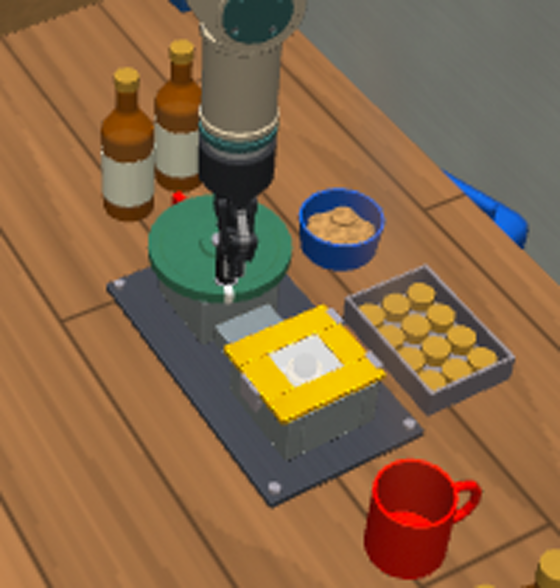

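The wheel is past half a turn, with the white mark at (228,293). The lid is still flat shut. I'll keep going.

```bash
python3 -m inch '[[[0,0,0],[-6,3,0],1],[[0,0,0],[-5,4,0],1],[[0,0,0],[-5,4,0],1],[[0,0,0],[-4,5,0],1],[[0,0,0],[-4,5,0],1],[[0,0,0],[-3,6,0],1],[[0,0,0],[-2,6,0],1],[[0,0,0],[-1,6,0],1]]' 25; python3 nx.py .5848 -.0378 12 .12
```

```text
time_s: 11.65
tcp_pos: [0.5324, -0.0543, 0.1332]
orientation: [0.287, 1.541, -0.29]
ft_force: [1.3, -1.8, -1.7]
opening: 0.0235
a -1.8757205643036368 r 54.96678032013114 [ 0.5324 -0.0543  0.1332] F [ 1.3 -1.8 -1.7]
[-1.6, 6.4] [-0.8, 6.5] [-0.0, 6.6] [0.8, 6.6] [1.5, 6.4] [2.3, 6.2] [3.0, 5.9] [3.7, 5.5] [4.3, 5.0] [4.9, 4.4] [5.4, 3.8] [5.8, 3.1]
```

```bash
python3 -m inch '[[[0,0,0],[-1,6,0],1],[[0,0,0],[-1,7,0],1],[[0,0,0],[0,7,0],1],[[0,0,0],[1,7,0],1],[[0,0,0],[2,6,0],1],[[0,0,0],[2,6,0],1],[[0,0,0],[3,6,0],1],[[0,0,0],[4,5,0],1]]' 25; python3 nx.py .5848 -.0378 8 .10
```

```text
time_s: 12.45
tcp_pos: [0.5417, -0.0037, 0.1332]
orientation: [0.285, 1.542, -0.295]
ft_force: [0.6, -4.0, -0.9]
opening: 0.0226
a -0.9009496660058819 r 54.96369532306032 [ 0.5417 -0.0037  0.1332] F [ 0.6 -4.  -0.9]
[3.6, 4.2] [4.0, 3.8] [4.4, 3.3] [4.7, 2.9] [4.9, 2.4] [5.2, 1.9] [5.3, 1.4] [5.4, 0.8]
```

```bash
python3 -m inch '[[[0,0,0],[4,4,0],1],[[0,0,0],[4,4,0],1],[[0,0,0],[4,3,0],1],[[0,0,0],[5,3,0],1],[[0,0,0],[5,2,0],1],[[0,0,0],[5,2,0],1],[[0,0,0],[3,1,0],1],[[0,0,0],[0,0,0],1]]' 25; python3 nx.py .5848 -.0378 8 .10
python3 - <<'E'
from plant import *
from h import *
for n,b in(("side",(220,120,420,330)),("top",(180,80,460,230))):
    c=capture(n); np.savez(f"pics/{n}5.npz",**c)
    i=c["image"][b[1]:b[3],b[0]:b[2],::-1]
    cv2.imwrite(f"pics/{n}5.png",cv2.resize(i,None,fx=2.8,fy=2.8,interpolation=cv2.INTER_CUBIC))
    w=mask(c,(0,0,150),(180,60,255),(255,140,345,225)); v,u=np.nonzero(w); P=pts(c,w); k=abs(P[:,2]-.108)<.012; print(n,P[k].mean(0) if k.any() else None,k.sum())
E
```

```text
time_s: 13.25
tcp_pos: [0.5721, 0.0157, 0.1332]
orientation: [0.284, 1.547, -0.298]
ft_force: [0.7, -4.2, -0.4]
opening: 0.0233
a -0.2333638141787345 r 55.00003978439743 [0.5721 0.0157 0.1332] F [ 0.7 -4.2 -0.4]
[5.4, 1.0] [5.5, 0.5] [5.5, -0.1] [5.5, -0.6] [5.4, -1.2] [5.2, -1.7] [5.0, -2.2] [4.8, -2.7] 
side [ 0.57507061 -0.00471422  0.11010606] 26
top [ 0.5799619  -0.04372266  0.11430309] 4
```

View pics/side5.png

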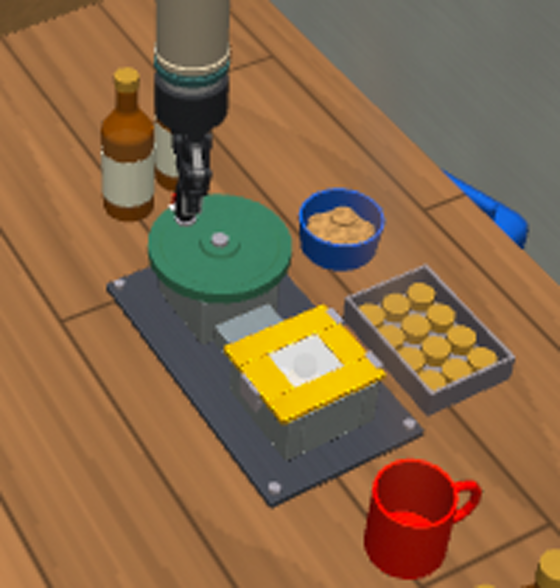

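View pics/top5.png

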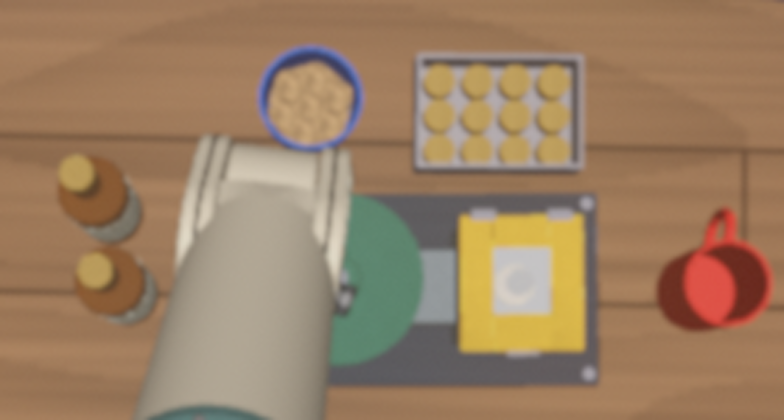

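The wheel is about 0.2 rad short, and the crank base at (186,218) sits short of its start position. I'll advance about 11 mm.

```bash
python3 -m inch '[[[0,0,0],[5,1,0],1],[[0,0,0],[4,0,0],1],[[0,0,0],[2,0,0],1],[[0,0,0],[0,0,0],1]]' 25; python3 nx.py .5848 -.0378 2 .05
```

```text
time_s: 13.75
tcp_pos: [0.582, 0.0172, 0.1332]
orientation: [0.285, 1.55, -0.298]
ft_force: [-0.9, -3.9, 0.6]
opening: 0.0231
a -0.05078971346323604 r 55.05264715524227 [0.582  0.0172 0.1332] F [-0.9 -3.9  0.6]
[2.8, 0.0] [2.7, -0.1]
```

```bash
python3 -m inch '[[[0,0,0],[2,0,0],1],[[0,0,0],[0,0,0],1],[[0,0,0],[0,0,0],0.2],[[0,0,0],[0,0,0],-0.4],[[0,0,0],[0,0,0],-1],[[0,0,0],[0,0,0],-1],[[0,0,0],[0,0,0],-1]]' 25; python3 nx.py .5848 -.0378 2 .05
python3 -m inch '[[[0,0,0],[0,0,20],-1],[[0,0,0],[0,0,30],-1],[[0,0,0],[0,0,40],-1],[[0,0,0],[0,0,40],-1],[[0,0,0],[-30,0,20],-1],[[0,0,0],[-40,0,0],-1],[[0,0,0],[-40,0,0],-1],[[0,0,0],[-30,20,0],-1],[[0,0,0],[0,40,0],-1],[[0,0,0],[0,40,0],-1],[[0,0,0],[0,40,0],-1],[[0,0,0],[0,0,0],-1]]'
python3 - <<'E'
from plant import *
from h import *
for n,b in(("side",(220,120,420,330)),("top",(180,80,460,230))):
    c=capture(n); np.savez(f"pics/{n}6.npz",**c)
    i=c["image"][b[1]:b[3],b[0]:b[2],::-1]
    cv2.imwrite(f"pics/{n}6.png",cv2.resize(i,None,fx=2.8,fy=2.8,interpolation=cv2.INTER_CUBIC))
E
```

```text
time_s: 14.45
tcp_pos: [0.5853, 0.0223, 0.1331]
orientation: [0.286, 1.55, -0.291]
ft_force: [-0.1, -0.7, 0.4]
opening: 0.0853
a 0.007694200062535655 r 60.07900372286235 [0.5853 0.0223 0.1331] F [-0.1 -0.7  0.4]
[2.7, -5.2] [2.7, -0.2] 
time_s: 15.65
tcp_pos: [0.4378, 0.1669, 0.2897]
orientation: [0.293, 1.546, -0.29]
ft_force: [0.3, 0.2, -0.6]
opening: 0.0849
```

View pics/side6.png

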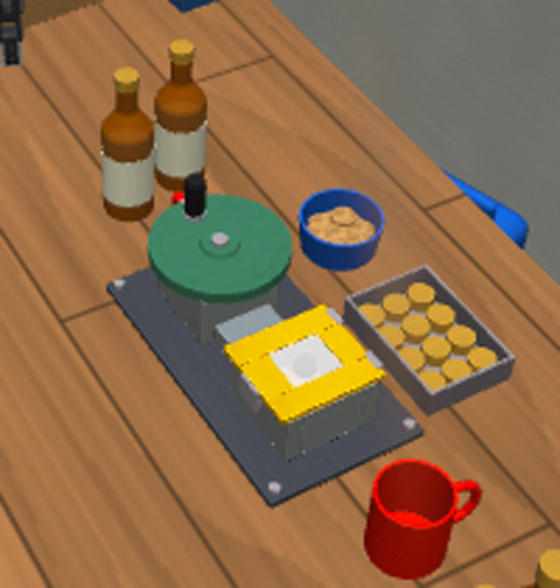

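View pics/top6.png

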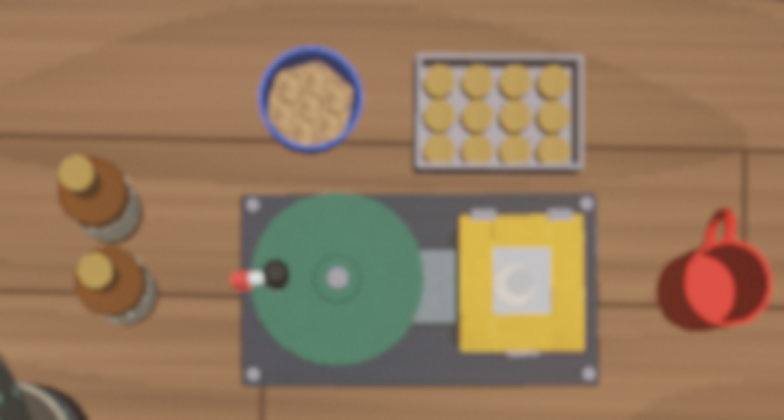

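The white mark, crank and red pointer look nearly in line (top view: red 240,279; white 257,277; crank 276,273). I'll put a number on the residual angle.

Run:
```python
from h import *
np.set_printoptions(precision=4,suppress=True)
C=np.array([.5793,-.0395])
def ang(p): d=p[:2]-C; return np.arctan2(d[0],d[1])+.023
for k in("0","6"):
    c=load("top"+k); im=c["image"].astype(float); h=hsv(c)
    r=mask(c,(0,120,100),(8,255,255),(258,172,280,190))|mask(c,(172,120,100),(180,255,255),(258,172,280,190))
    w=mask(c,(0,0,150),(180,70,255),(264,172,282,190)); b=mask(c,(0,0,0),(180,255,60),(270,170,287,190)); hb=mask(c,(0,0,120),(180,60,255),(293,170,310,190))
    for n,m,z in(("red",r,.11),("white",w,.107),("black",b,.157),("hub",hb,.113)):
        v,u=np.nonzero(m)
        if len(u)==0: print(k,n,"none"); continue
        p=onz(c,u.mean(),v.mean(),z); print(k,n,len(u),u.mean().round(2),v.mean().round(2),p,"ang",ang(p).round(3))
    s=load("side"+k)
    w=mask(s,(0,0,0),(180,255,45),(280,175,300,205)); v,u=np.nonzero(w); print(" side crank px",u.mean(),v.mean(), onz(s,u.mean(),v.mean(),.132), ang(onz(s,u.mean(),v.mean(),.132)))
```

```text
0 red 44 264.93 179.5 [0.5759 0.0501 0.11  ] ang -0.014
0 white 26 270.92 181.42 [0.5718 0.035  0.107 ] ang -0.078
0 black 7 279.43 182.43 [0.5644 0.0133 0.157 ] ang -0.252
0 hub 66 300.06 178.85 [ 0.5791 -0.0377  0.113 ] ang -0.083
 side crank px 287.9896907216495 189.8659793814433 [0.5765 0.0169 0.132 ] -0.025943722035757413
6 red 43 264.93 179.91 [0.5749 0.0501 0.11  ] ang -0.026
6 white 28 271.0 178.68 [0.5787 0.035  0.107 ] ang 0.015
6 black 7 279.43 180.43 [0.5692 0.0134 0.157 ] ang -0.166
6 hub 67 300.1 178.79 [ 0.5793 -0.0378  0.113 ] ang -0.003
 side crank px 289.0105263157895 189.42105263157896 [0.5803 0.0172 0.132 ] 0.04015201783996138
```

The mark is about 0.02–0.04 rad from the pointer, well within 0.15. The lid is flat, the bystanders look unmoved, and the arm is clear, so I'm handing in.

```bash
python3 -c "
from plant import *
s=sense();print(abs(s['joint_vel']).max(),s['ft_force']);print(job_done())"
```

```text
0.03546866265184719 [-0.68779226 -0.39041423 -0.51953547]
the job is handed in; nothing more can be done
None
```

I pushed the lid shut, led the crank one full turn clockwise, let go and moved the arm clear. The job was handed in at about 16 s; it gave no verdict.

**Checks that passed**
- **Lid:** It lies flat at 85 mm in both camera views after I released it. It still looked shut just past half a turn and at the end.
- **Wheel:** In the last top view the white mark is about 0.02–0.04 rad past the pointer (limit 0.15). It started about 0.06 rad short of it.
- **Bystanders:** In the last pictures those near the press (both bottles, mug, tub and tray) look unmoved by eye. I made no separate measurement of them, and the last crops did not cover the spanner or the knife.

**Checks that failed or disagreed**
- **Liner:** I could not see it. I infer it is pressed because the wheel went through half a turn with the lid shut.
- **Wheel centre:** The circle the gripper traced was centred about 5 mm from where the cameras put the wheel's axis. I drove by the traced circle and used the mark in the pictures for the final angle.
- **Crank from the top view:** The mask for the black crank found only 7 pixels, so I ignored that angle.
- **Lid press height:** At the end of the press the fingertips read about 8 mm lower than the shut lid's face, at 10.6 N. I did not explain this; the lid looked normal afterwards.

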